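Unhook the blue glaze test tile and put it on the banding wheel

ROBOT

A 7-joint arm with a two-finger parallel gripper is mounted at the origin on the work surface. World frame = base frame: x ahead of the robot, y to its left, z up, the work surface at z = 0. Lengths are in m, angles in rad, forces in N, time in s.
With the tool pointing down it reaches from about 0.35 to 0.9 m from the base axis. Payload 19.9 kg.
Tool frame: the origin (TCP) lies midway between the tips of the shut fingers; the grasp point (between the pads) lies 19 mm behind it (r.pinch_z is the distance from the TCP to the grasp point, in m); z points along the fingers, y is the direction in which the jaws open and shut (so a half turn about z gives the same grasp; the last joint's range is limited). The gripper opens to 94 mm and grips with 3 to 60 N. Pads are 16 mm wide; open, the fingers measure 119 mm over their backs; the gripper's body (75 mm by 177 mm) begins 78 mm behind the grasp point.
Start: joints at [1.077, 0.417, -0.01, 1.614, 0.005, 1.111, -0.053], TCP at [0.273, -0.562, 0.178] pointing down, gripper open.
Joint ranges: [-2.81, 2.81], [-0.39, 2.02], [-1.27, 1.25], [0.06, 2.57], [-1.19, 4.33], [0.19, 2], [-2.82, 2.82]. Speed limits (rad/s): [1.89, 1.89, 2.39, 2.39, 3.01, 3.01, 3.01].

INTERFACE

Orientations are given as a rotation vector (axis times angle).
In Python, from plant import readout, snapshot, r gives the robot as it stands.
- The arm moves only by the tool jog_arm, never from a script. Its argument "increments" is a list of rows, each an object with "slide": the shift along the tool's x, y, z in m, a list of three; "twist": the turn, a rotation vector about the tool's x, y, z in degrees, a list of three; "grip": the opening, from -1 (shut) to 1 (fully open). In form: [{"slide": [x, y, z], "twist": [wx, wy, wz], "grip": grip}, ...]. A call has 1 to 20 rows; each row shifts and turns the pose as measured when the row begins, along the tool's axes as they then stand; what a row does not reach is not made up. A row lasts 1/12 s, in which the tool goes at most 41.7 mm and 7.16 degrees, less where a joint would pass 70% of its speed; a pose out of reach is approached as far as the arm can. A call with a gripper value outside its range is refused whole. The fingers move at their own pace and stop on an object; "force" is the grip in N (left out, the last holds). Time passes only in rows, so rows that do not move let the fingers close. It gives the time, the measured TCP pose, the force and the opening at its end, in the units of the state.
- readout.get_obs(): the state, without advancing time (a new reading comes with each control period).
- snapshot(name): name is "side" or "top"; returns a dict with "frame" (420x560x3 uint8, blue, green, red), "camera_matrix" (3x3 intrinsics, pixels), "rvec" (rotation vector, rad) and "tvec" (3), from world to camera coordinates, as OpenCV has them. Camera axes: x right, y down, z forward; pixel columns grow to the right and rows downward; lengths in m; the calibration is good to about 2 mm. A picture is of the moment at which its call begins. There is no depth.
- r.sign_off(): hands the job in, once; it reports no verdict.
The state is a dict: "clock": time; "joint_pos": joint angles; "dq": joint speeds; "joint_torque": joint torques, N m; "eef_pos": TCP position; "orientation": TCP orientation; "force": force on the tool from outside, world axes, zero at the start; "wrist_torque": the same for the moment, N m; "finger_gap": finger opening in m.
Only numpy, scipy, OpenCV 4.12 (cv2) and the standard library are available. Lean on these libraries where they do the work, as an engineer would, in place of code of your own. Each camera call takes 0.05 s, during which the arm holds its last target.

TASK

Two glaze test tiles sit in a wooden rack, each with its bare end hooked under a brass keeper and its other end behind a raised lip. Take out the blue one: tip its lip end up over the lip (never past 30 degrees, or the foot jams and chips), draw it out endways from under the keeper without wrenching it against the rack, and set it down gently, upright on its foot, in the middle of the metal turntable. Leave the amber tile in its bay.

Things in the scene. Friction and masses are not known exactly. Their poses are not given: they have to be found in the camera images.
- blue_fin (a point): Centre of the fin of the BLUE test tile (loose, 0.16 kg), where to grasp it. Inverted T: foot 115 (x) x 50 (y) x 8 mm, fin on it 60 (x) x 10 (y) x 52 high. The point is 34 mm above the foot's underside, midway across; the foot reaches 80 mm to -x (bare, hooked end) and 35 mm to +x (lip end) of it, the fin 30 mm either way. z up the fin; x along foot and fin, roughly away from the robot.
- amber_fin (a point): The same point of the AMBER (orange-brown) tile, of the same shape, in the other bay of the rack, 85 mm beside the blue one (either side) and parallel to it. It stays there.
- rack: Fixed rack 150 x 180 mm; origin under its centre, x as the tiles'. Tile floor 6 mm up; heights from it: brass keeper 20 to 27 mm, over the last 36 mm of each foot's -x end, 3 mm play behind; lip 17 mm high, 3 mm past the +x end; 6 mm ribs, 12 mm play across. A foot lifts straight only 12 mm. Turned 10 to 18 degrees about its lower -x edge it clears the lip; 39 mm to +x then frees it.
- turntable_top (a point): Centre of the flat top face of the round aluminium turntable (banding wheel, does not turn or move): disc 250 mm in diameter, top 55 mm above the table. z up.
Things that resemble listed ones, but are neither listed nor needed, are in the scene too. Of the things like the part that bears blue_fin, leave any that is pink; of the rest the larger one is meant.

How it is judged:
By the outcome, as a careful person would: the job done as asked, in the order asked, and still so for the second after the job is handed in, with the robot touching nothing.
It also fails if it takes over 45 s, if anything falls off the work surface, if the arm or the gripper's body presses on something with over 40 N, if the wrist force passes 120 N, or if a joint passes its speed limit or range.

## Working session

There is one attempt and no reset: what is moved stays moved. The work goes in short steps, Python scripts to look and compute and a tool call to move; the robot and the scene stay as the last step left them, time stands still between calls to the robot, and variables do not carry over. Pictures are saved under pics/ and viewed, and the job is handed in when it is done.

Besides the shell and the picture viewer there is one more tool, called after ">>>" in YAML: its name, and indented under it one key for each argument. jog_arm: Moves the arm, as the interface text tells. Its arguments: {"type":"object","properties":{"increments":{"type":"array","items":{"type":"object","properties":{"slide":{"type":"array","items":{"type":"number"}},"twist":{"type":"array","items":{"type":"number"}},"grip":{"type":"number"}}}},"force":{"type":"number"}},"required":["increments"]}

```bash
mkdir -p pics; ls
python3 - <<'E'
from plant import readout, snapshot, r
import cv2
o=readout.get_obs()
print(o)
for n in("side","top"):
    s=snapshot(n); cv2.imwrite(f"pics/{n}0.png",s["frame"]); print(n,s["camera_matrix"],s["rvec"],s["tvec"])
    import pickle; pickle.dump(s,open(f"{n}0.pkl","wb"))
E
```

```text
pics
{'clock': 0.0, 'joint_pos': array([ 1.07751564,  0.41792545, -0.01028394,  1.61418022,  0.00471251,
        1.11070144, -0.05298729]), 'dq': array([-0.00150944,  0.00082353,  0.00069851, -0.00040986, -0.00015965,
        0.00199678,  0.00158157]), 'joint_torque': array([-7.78009726e-04, -8.51265049e+01,  6.37975093e-01, -4.25983500e+01,
       -4.89873555e-02,  1.88822328e-02,  8.42127315e-05]), 'eef_pos': array([ 0.2726467 , -0.56193686,  0.17695315]), 'orientation': array([-3.06067442e+00, -7.03396072e-01,  5.84228686e-04]), 'force': array([-0.46656553, -0.2362346 ,  0.06729776]), 'wrist_torque': array([-0.02792157, -0.00015721, -0.03386486]), 'finger_gap': 0.09425966319919168}
side [[487.20314347   0.         287.79262366]
 [  0.         487.20314347 204.63050134]
 [  0.           0.           1.        ]] [ 0.03065928 -2.79271496  1.42321779] [0.45934828 0.03942252 1.31439184]
top [[399.85065994   0.         280.5725883 ]
 [  0.         399.85065994 201.57173898]
 [  0.           0.           1.        ]] [ 2.12332051 -2.1320377   0.13402856] [0.06226034 0.49243472 1.01171746]
```

View pics/side0.png

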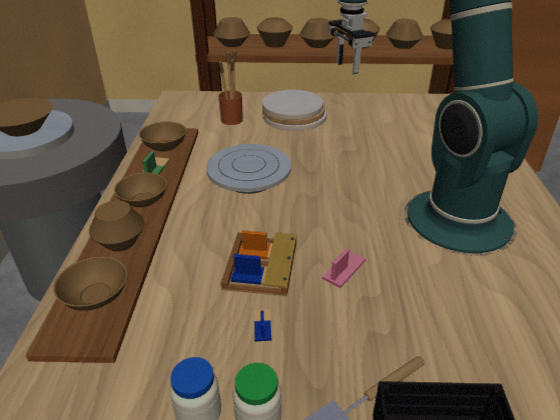

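View pics/top0.png

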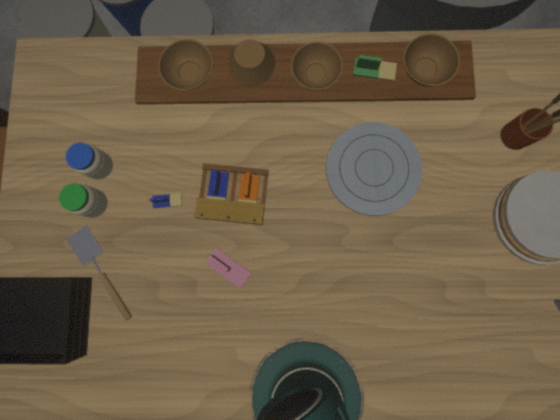

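The side picture shows the rack at about (262,263) with the blue tile at (247,265) and amber at (255,243). The grey ringed turntable is at (249,166). The small loose blue tile and the pink tile are decoys. I'll enlarge both views.

Run:
```python
import cv2,pickle
for n,(x,y,w,h) in dict(side=(215,220,100,80),top=(185,155,95,75)).items():
    f=pickle.load(open(n+"0.pkl","rb"))["frame"][y:y+h,x:x+w]
    cv2.imwrite(f"pics/{n}0c.png",cv2.resize(f,None,fx=7,fy=7,interpolation=cv2.INTER_CUBIC))
```

```text
(no output)
```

View pics/side0c.png

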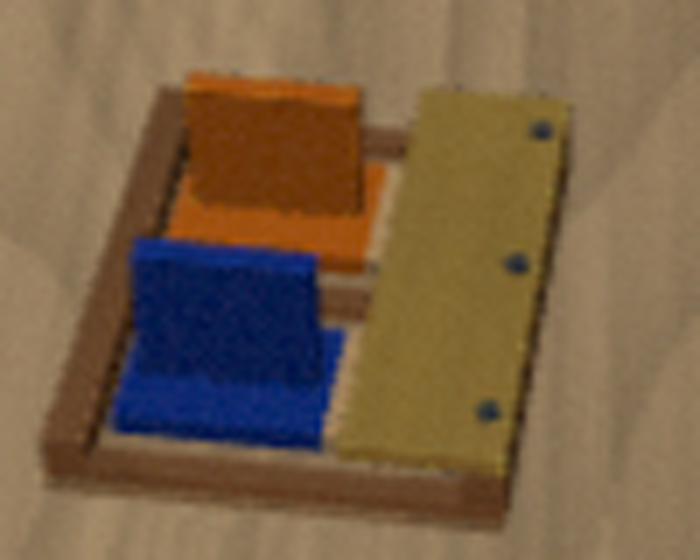

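View pics/top0c.png

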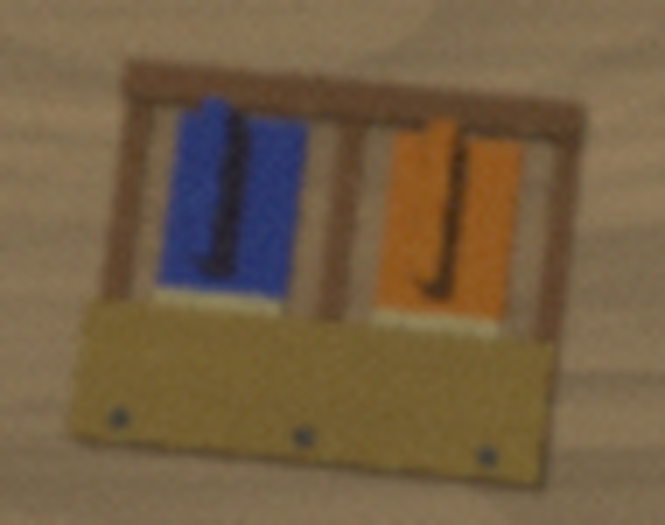

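The side crop shows the blue fin top corners clearly at about (137,238), (318,254) and (315,275), plus the foot edges. The top crop shows the foot's lip corners at (180,115) and (308,122), and the keeper's outer corners at (75,440) and (545,487). I'll fit the poses to these.

```bash
cat > h.py <<'E'
import cv2,pickle,numpy as np
from scipy.optimize import least_squares
from scipy.spatial.transform import Rotation as R
S={n:pickle.load(open(n+"0.pkl","rb")) for n in("side","top")}
def proj(n,P):
    s=S[n]; return cv2.projectPoints(np.atleast_2d(np.float64(P)),s["rvec"],s["tvec"],s["camera_matrix"],None)[0][:,0]
def ray(n,uv,z):
    s=S[n]; M=cv2.Rodrigues(s["rvec"])[0]; c=-M.T@np.ravel(s["tvec"])
    d=M.T@np.linalg.inv(s["camera_matrix"])@[*uv,1]; return c+d*(z-c[2])/d[2]
E
python3 - <<'E'
from h import *
for n in S:
    M=cv2.Rodrigues(S[n]["rvec"])[0]; print(n,"cam",-M.T@np.ravel(S[n]["tvec"]))
so,to=np.array([215,220]),np.array([185,155])
def c(n,u,v): return (so if n=="side" else to)+np.array([u,v])/7
def fit(obs,x0):
    def res(p):
        a=p[2];out=[]
        for n,u,v,P in obs:
            w=[p[0]+np.cos(a)*P[0]-np.sin(a)*P[1],p[1]+np.sin(a)*P[0]+np.cos(a)*P[1],P[2]]
            out+=list(proj(n,w)[0]-c(n,u,v))
        return out
    s=least_squares(res,x0,loss="soft_l1"); return s.x,np.round(np.array(res(s.x)).reshape(-1,2),2)
# side camera sees which y side? print ray guess
print(ray("top",c("top",215,190),.04),ray("side",c("side",225,250),.066))
import itertools
# left in top image = ? +y
obs_b=[("side",137,238,(.03,-.005,.066)),("side",318,254,(-.03,-.005,.066)),("side",315,275,(-.03,.005,.066)),("side",133,262,(.03,.005,.066)),
 ("side",112,430,(.035,.025,.006)),
 ("top",308,120,(.035,-.025,.014)),("top",180,112,(.035,.025,.014)),("top",203,97,(.03,.005,.066)),("top",232,103,(.03,-.005,.066))]
obs_a=[("side",187,75,(.03,-.005,.066)),("side",360,87,(-.03,-.005,.066)),("side",357,105,(-.03,.005,.066)),("side",187,95,(.03,.005,.066)),
 ("top",522,140,(.035,-.025,.014)),("top",393,133,(.035,.025,.014)),("top",430,118,(.03,.005,.066)),("top",459,122,(.03,-.005,.066))]
obs_r=[("top",125,60,(.075,.09,.023)),("top",585,103,(.075,-.09,.023)),("top",72,437,(-.075,.09,.033)),("top",545,487,(-.075,-.09,.033)),
 ("side",168,88,(.075,-.09,.023)),("side",45,455,(.075,.09,.023)),("side",572,100,(-.075,-.09,.033)),("side",500,470,(-.075,.09,.033))]
for nm,o,x0 in(("blue",obs_b,[.5,.1,0]),("amber",obs_a,[.5,.0,0]),("rack",obs_r,[.5,.05,0])):
    x,e=fit(o,x0); print(nm,x.round(4),np.degrees(x[2]).round(2)); print(e.tolist())
# turntable
for n,hint in(("top",None),):
    f=S[n]["frame"]; g=f[110:225,315:435]
E
```

```text
side cam [0.439954   1.04957574 0.80312648]
top cam [0.33090927 0.03042052 1.0768074 ]
[0.54589953 0.23259115 0.04      ] [0.54627004 0.2325883  0.066     ]
blue [ 0.5458  0.2335 -0.1467] -8.41
[[0.32, -0.99], [0.41, -0.25], [-0.11, -0.28], [-0.23, -1.49], [0.06, -0.35], [-0.68, 0.75], [-0.34, -0.57], [-0.46, -0.14], [-0.84, -0.49]]
amber [ 0.5372  0.1485 -0.1349] -7.73
[[0.55, -1.15], [0.36, -0.36], [-0.01, -0.3], [-0.41, -1.4], [-0.38, 0.61], [-0.05, -0.65], [-0.56, -0.17], [-0.9, -0.27]]
rack [ 0.518   0.1922 -0.11  ] -6.3
[[-0.38, -0.4], [-0.54, -0.03], [-1.42, -0.25], [-1.49, -0.26], [-0.62, -1.07], [-0.09, -3.03], [0.59, -0.82], [1.47, -1.93]]
```

Run:
```python
import cv2,pickle
for n,(x,y,w,h) in dict(side=(200,135,100,65),top=(315,112,120,110)).items():
    f=pickle.load(open(n+"0.pkl","rb"))["frame"][y:y+h,x:x+w]
    k=7 if n=="side" else 5
    cv2.imwrite(f"pics/{n}0t.png",cv2.resize(f,None,fx=k,fy=k,interpolation=cv2.INTER_CUBIC))
```

```text
(no output)
```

View pics/side0t.png

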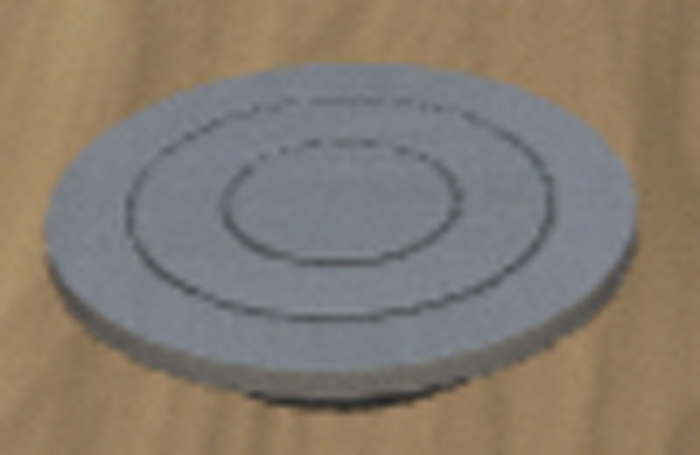

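View pics/top0t.png

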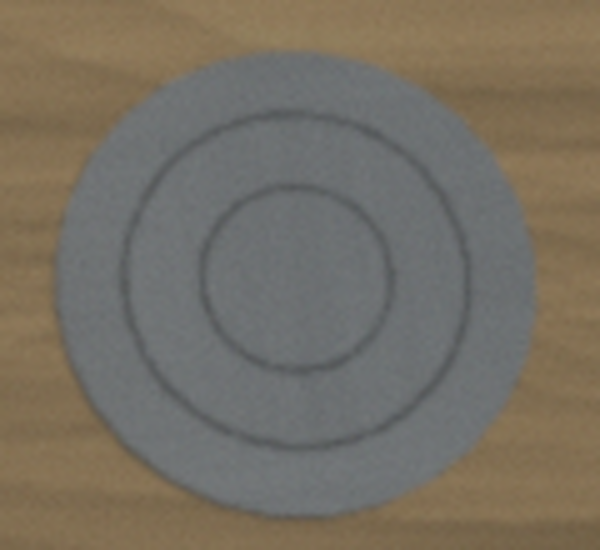

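The turntable centre is at about (341,204) in the side crop and (297,280) in the top crop. I'll refine the tile yaw with a silhouette fit.

```bash
cat > sil.py <<'E'
from h import *
from scipy.optimize import minimize
K=6
def pose(p,P): return np.array(p[:2]+[0.]) if 0 else None
def maskmodel(n,p,win):
    x,y,w,h=win; m=np.zeros((h*K,w*K),np.uint8)
    a=p[2]; Rz=np.array([[np.cos(a),-np.sin(a)],[np.sin(a),np.cos(a)]])
    for (x0,x1,y0,y1,z0,z1) in((p[3],.035,-.025,.025,.006,.014),(-.03,.03,-.005,.005,.014,.066)):
        P=np.array([[i,j,k] for i in(x0,x1) for j in(y0,y1) for k in(z0,z1)],float)
        P[:,:2]=P[:,:2]@Rz.T+p[:2]
        q=(proj(n,P)+[.5,.5]-[x,y])*K
        cv2.fillConvexPoly(m,cv2.convexHull(np.round(q*16).astype(np.int32)),255,shift=4)
    return cv2.resize(m,(w,h),interpolation=cv2.INTER_AREA).astype(float)/255
def fit(wins,x0,kind,off=(0,0)):
    tg={}
    for n,(x,y,w,h) in wins.items():
        f=S[n]["frame"][y:y+h,x:x+w].astype(float)
        B,G,Rr=f[...,0],f[...,1],f[...,2]
        # saturation-like
        v=(B-Rr)/(B+Rr+G+1) if kind=="blue" else (Rr-B)/(B+G+Rr+1)
        lo,hi=(0.0,.55) if kind=="blue" else (.30,.62)
        lo,hi=np.percentile(v,20) ,np.percentile(v,97)
        tg[n]=np.clip((v-lo)/(hi-lo),0,1); tg[n]=np.clip((tg[n]-.25)/.5,0,1)
    def cost(q):
        p=q.copy()
        return sum(((maskmodel(n,p,w)-tg[n])**2).sum() for n,w in wins.items())
    best=None
    for d in(-.05,0,.05):
        x=np.array(x0);x[2]+=d
        sx=np.vstack([x]+[x+np.eye(4)[i]*[.006,.006,.05,.004][i] for i in range(4)])
        s=minimize(cost,x,method="Nelder-Mead",options=dict(initial_simplex=sx,xatol=1e-5,fatol=.01,maxiter=400))
        if best is None or s.fun<best.fun: best=s
    return best,tg
E
python3 - <<'E'
from sil import *
W=dict(side=(225,248,42,42),top=(202,163,32,40))
for ws in(W,{"side":W["side"]},{"top":W["top"]}):
    b,tg=fit(ws,[.546,.2335,-.12,-.04],"blue"); print(list(ws),b.x.round(4),np.degrees(b.x[2]).round(2),b.fun.round(2))
b,tg=fit(W,[.546,.2335,-.12,-.04],"blue")
rows=[]
for n in W:
    a=np.hstack([tg[n],maskmodel(n,b.x,W[n])]);rows.append(cv2.resize((a*255).astype(np.uint8),(560,280),interpolation=0))
cv2.imwrite("pics/sil.png",np.vstack(rows))
so,to=np.array([200,135]),np.array([315,112])
print("tt",ray("side",so+np.array([341,204])/7,.055),ray("side",so+np.array([341,217])/7,.055),ray("top",to+np.array([297,279])/5-.4,.055),ray("top",to+np.array([296,284])/5-.4,.055))
E
```

```text
['side', 'top'] [ 0.5471  0.233  -0.1076 -0.032 ] -6.16 43.85
['side'] [ 0.5479  0.2327 -0.1148 -0.0321] -6.58 22.91
['top'] [ 0.5463  0.2331 -0.0994 -0.0323] -5.69 15.53
tt [ 0.5785898  -0.18055957  0.055     ] [ 0.57769582 -0.17011689  0.055     ] [ 0.57870677 -0.18378446  0.055     ] [ 0.57604213 -0.18316687  0.055     ]
```

View pics/sil.png

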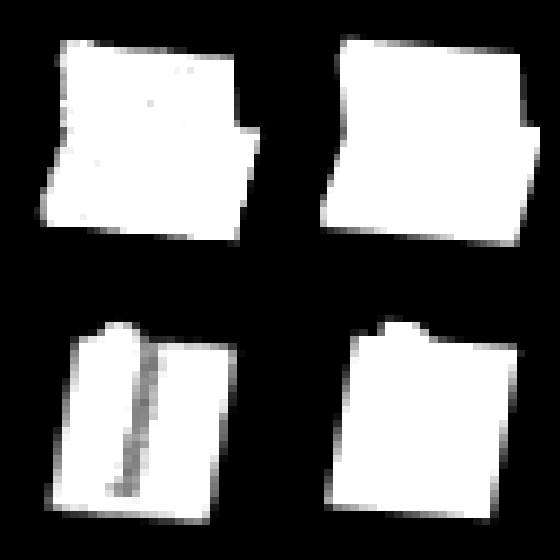

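The blue tile's point is at (0.547, 0.233, 0.040) with yaw −6.2°, and the turntable centre is at (0.577, −0.183, 0.055). First I'll turn the tool.

>>> jog_arm:
  increments:
    - {"slide": [0, 0, 0], "twist": [0, 0, 6.4], "grip": 0.3}
    - {"slide": [0, 0, 0], "twist": [0, 0, 6.4], "grip": 0.3}
    - {"slide": [0, 0, 0], "twist": [0, 0, 6.4], "grip": 0.3}
    - {"slide": [0, 0, 0], "twist": [0, 0, 6.4], "grip": 0.3}
    - {"slide": [0, 0, 0], "twist": [0, 0, 6.4], "grip": 0.3}
  force: 30

```text
clock: 0.52
eef_pos: [0.2718, -0.561, 0.1752]
orientation: [-3.131, 0.198, 0.004]
force: [-0.1, 0.7, -0.0]
finger_gap: 0.0642
```

```bash
cat > st.py <<'E'
import sys,numpy as np
from plant import readout
from scipy.spatial.transform import Rotation as R
o=readout.get_obs(); M=R.from_rotvec(o["orientation"])
def rep(tgt=None,yaw=None,pitch=0):
    m=M.as_matrix()
    print("t",round(o["clock"],2),"tcp",o["eef_pos"].round(4),"x",m[:,0].round(3),"z",m[:,2].round(3),"F",o["force"].round(2),"gap",round(o["finger_gap"],4),"q",o["joint_pos"].round(2))
    print("yaw",np.degrees(np.arctan2(m[1,0],m[0,0])).round(2),"pitch(x up)",np.degrees(np.arcsin(m[2,0])).round(2))
    if tgt is not None: print("slide to tgt mm",(m.T@(np.array(tgt)-o["eef_pos"])*1e3).round(1))
    if yaw is not None:
        G=R.from_euler("z",yaw,degrees=True)*R.from_euler("y",-pitch,degrees=True)*R.from_euler("x",180,degrees=True)
        print("twist to tgt deg",np.degrees((M.inv()*G).as_rotvec()).round(2))
if __name__=="__main__":
    a=[float(v) for v in sys.argv[1:]]
    rep(a[:3] if len(a)>=3 else None,a[3] if len(a)>3 else None,a[4] if len(a)>4 else 0)
E
python3 st.py .547 .233 .15 -6.2
```

```text
t 0.52 tcp [ 0.2718 -0.561   0.1752] x [ 0.992 -0.126 -0.003] z [-0.002  0.004 -1.   ] F [-0.14  0.67 -0.01] gap 0.0642 q [ 1.    0.42  0.1   1.62 -0.05  1.11 -0.59]
yaw -7.23 pitch(x up) -0.14
slide to tgt mm [ 173.2 -822.2   27.9]
twist to tgt deg [-0.23  0.14 -1.03]
```

>>> jog_arm:
  increments:
    - {"slide": [0.0085, -0.04, 0], "twist": [0, 0, -0.05]}
    - {"slide": [0.0085, -0.04, 0], "twist": [0, 0, -0.05]}
    - {"slide": [0.0085, -0.04, 0], "twist": [0, 0, -0.05]}
    - {"slide": [0.0085, -0.04, 0], "twist": [0, 0, -0.05]}
    - {"slide": [0.0085, -0.04, 0], "twist": [0, 0, -0.05]}
    - {"slide": [0.0085, -0.04, 0], "twist": [0, 0, -0.05]}
    - {"slide": [0.0085, -0.04, 0], "twist": [0, 0, -0.05]}
    - {"slide": [0.0085, -0.04, 0], "twist": [0, 0, -0.05]}
    - {"slide": [0.0085, -0.04, 0], "twist": [0, 0, -0.05]}
    - {"slide": [0.0085, -0.04, 0], "twist": [0, 0, -0.05]}
    - {"slide": [0.0085, -0.04, 0], "twist": [0, 0, -0.05]}
    - {"slide": [0.0085, -0.04, 0], "twist": [0, 0, -0.05]}
    - {"slide": [0.0085, -0.04, 0], "twist": [0, 0, -0.05]}
    - {"slide": [0.0085, -0.04, 0], "twist": [0, 0, -0.05]}
    - {"slide": [0.0085, -0.04, 0], "twist": [0, 0, -0.05]}
    - {"slide": [0.0085, -0.04, 0], "twist": [0, 0, -0.05]}
    - {"slide": [0.0085, -0.04, 0], "twist": [0, 0, -0.05]}
    - {"slide": [0.0085, -0.04, 0], "twist": [0, 0, -0.05]}

```text
invalid input at $.increments[0]: expected keys slide, twist, grip
```

```bash
python3 st.py .547 .233 .12 -6.2
```

```text
t 0.52 tcp [ 0.2718 -0.561   0.1752] x [ 0.992 -0.126 -0.003] z [-0.002  0.004 -1.   ] F [-0.14  0.67 -0.01] gap 0.0642 q [ 1.    0.42  0.1   1.62 -0.05  1.11 -0.59]
yaw -7.23 pitch(x up) -0.14
slide to tgt mm [ 173.3 -822.1   57.9]
twist to tgt deg [-0.23  0.14 -1.03]
```

>>> jog_arm:
  increments:
    - {"slide": [0.0085, -0.04, 0], "twist": [0, 0, -0.05], "grip": 0.3}
    - {"slide": [0.0085, -0.04, 0], "twist": [0, 0, -0.05], "grip": 0.3}
    - {"slide": [0.0085, -0.04, 0], "twist": [0, 0, -0.05], "grip": 0.3}
    - {"slide": [0.0085, -0.04, 0], "twist": [0, 0, -0.05], "grip": 0.3}
    - {"slide": [0.0085, -0.04, 0], "twist": [0, 0, -0.05], "grip": 0.3}
    - {"slide": [0.0085, -0.04, 0], "twist": [0, 0, -0.05], "grip": 0.3}
    - {"slide": [0.0085, -0.04, 0], "twist": [0, 0, -0.05], "grip": 0.3}
    - {"slide": [0.0085, -0.04, 0], "twist": [0, 0, -0.05], "grip": 0.3}
    - {"slide": [0.0085, -0.04, 0], "twist": [0, 0, -0.05], "grip": 0.3}
    - {"slide": [0.0085, -0.04, 0], "twist": [0, 0, -0.05], "grip": 0.3}
    - {"slide": [0.0085, -0.04, 0], "twist": [0, 0, -0.05], "grip": 0.3}
    - {"slide": [0.0085, -0.04, 0], "twist": [0, 0, -0.05], "grip": 0.3}
    - {"slide": [0.0085, -0.04, 0], "twist": [0, 0, -0.05], "grip": 0.3}
    - {"slide": [0.0085, -0.04, 0], "twist": [0, 0, -0.05], "grip": 0.3}
    - {"slide": [0.0085, -0.04, 0], "twist": [0, 0, -0.05], "grip": 0.3}
    - {"slide": [0.0085, -0.04, 0], "twist": [0, 0, -0.05], "grip": 0.3}
    - {"slide": [0.0085, -0.04, 0], "twist": [0, 0, -0.05], "grip": 0.3}
    - {"slide": [0.0085, -0.04, 0], "twist": [0, 0, -0.05], "grip": 0.3}

```text
clock: 2.02
eef_pos: [0.5136, 0.1437, 0.1731]
orientation: [-3.132, 0.208, 0.011]
force: [1.2, -1.1, -1.0]
finger_gap: 0.0613
```

```bash
python3 st.py .547 .233 .12 -6.2
```

```text
t 2.02 tcp [0.5136 0.1437 0.1731] x [ 0.991 -0.133 -0.007] z [-0.007  0.003 -1.   ] F [ 1.19 -1.11 -0.99] gap 0.0613 q [ 0.01  0.29 -0.41  1.83  0.12  1.05 -2.14]
yaw -7.62 pitch(x up) -0.41
slide to tgt mm [ 21.7 -92.8  53.1]
twist to tgt deg [-0.13  0.41 -1.42]
```

>>> jog_arm:
  increments:
    - {"slide": [0.007, -0.03, 0.008], "twist": [0, 0.2, -0.7], "grip": 0.1}
    - {"slide": [0.007, -0.03, 0.014], "twist": [0, 0.2, -0.7], "grip": 0.1}
    - {"slide": [0.006, -0.026, 0.015], "twist": [0, 0, 0], "grip": 0.1}
    - {"slide": [0, 0, 0.014], "twist": [0, 0, 0], "grip": 0.1}
    - {"slide": [0, 0, 0], "twist": [0, 0, 0], "grip": 0.1}
    - {"slide": [0, 0, 0], "twist": [0, 0, 0], "grip": 0.1}

```text
clock: 2.52
eef_pos: [0.5439, 0.2417, 0.1188]
orientation: [-3.132, 0.153, 0.003]
force: [0.2, -0.2, 0.2]
finger_gap: 0.0519
```

```bash
python3 st.py .547 .233 .021 -6.2
python3 - <<'E'
from plant import snapshot
import cv2,numpy as np
a=[]
for n,(x,y,w,h) in dict(side=(205,180,120,120),top=(180,140,110,110)).items():
    a.append(cv2.resize(snapshot(n)["frame"][y:y+h,x:x+w],(400,400),interpolation=2))
cv2.imwrite("pics/p1.png",np.hstack(a))
E
```

```text
t 2.52 tcp [0.5439 0.2417 0.1188] x [ 0.995 -0.097 -0.002] z [-0.002  0.006 -1.   ] F [ 0.22 -0.22  0.2 ] gap 0.0519 q [-0.14  0.46 -0.42  1.74  0.21  0.99 -2.31]
yaw -5.59 pitch(x up) -0.12
slide to tgt mm [ 4.2  8.9 97.8]
twist to tgt deg [-0.33  0.12  0.61]
```

View pics/p1.png

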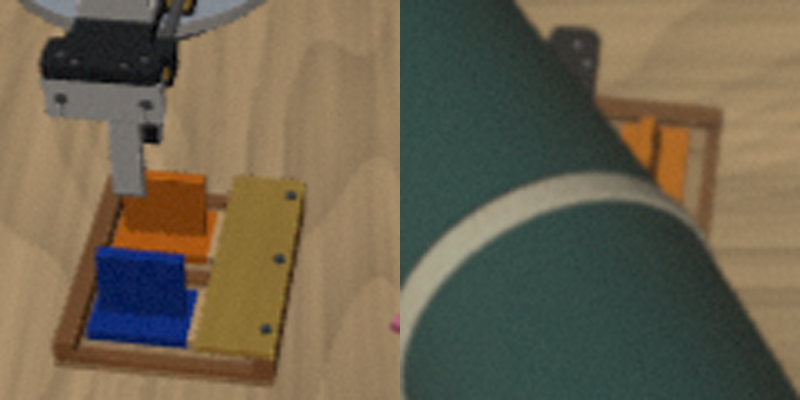

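The side view shows the gripper above the blue bay, slightly off to +y. I'll correct that and go down.

>>> jog_arm:
  increments:
    - {"slide": [0.004, 0.009, 0], "twist": [-0.3, 0.1, 0.6], "grip": -0.1}
    - {"slide": [0, 0, 0], "twist": [0, 0, 0], "grip": -0.1}
    - {"slide": [0, 0, 0.015], "twist": [0, 0, 0], "grip": -0.1}

```text
clock: 2.87
eef_pos: [0.5503, 0.2285, 0.109]
orientation: [-3.135, 0.179, -0.011]
force: [0.7, 0.6, 0.2]
finger_gap: 0.0425
```

```bash
python3 st.py .547 .233 .021 -6.2
```

```text
t 2.87 tcp [0.5503 0.2285 0.109 ] x [ 0.993 -0.114  0.007] z [ 0.007  0.001 -1.   ] F [0.72 0.6  0.21] gap 0.0425 q [-0.13  0.46 -0.41  1.75  0.22  0.97 -2.31]
yaw -6.54 pitch(x up) 0.4
slide to tgt mm [-4.4 -4.  88. ]
twist to tgt deg [-0.08 -0.4  -0.34]
```

>>> jog_arm:
  increments:
    - {"slide": [-0.003, -0.003, 0.005], "twist": [0, -0.3, -0.3], "grip": -0.1}
    - {"slide": [0, 0, 0.005], "twist": [0, 0, 0], "grip": -0.1}
    - {"slide": [0, 0, 0.005], "twist": [0, 0, 0], "grip": -0.1}
    - {"slide": [0, 0, 0], "twist": [0, 0, 0], "grip": -0.1}
    - {"slide": [0, 0, 0], "twist": [0, 0, 0], "grip": -0.1}

```text
clock: 3.28
eef_pos: [0.5481, 0.2291, 0.0937]
orientation: [-3.136, 0.177, -0.003]
force: [0.5, -0.4, 0.1]
finger_gap: 0.0423
```

```bash
python3 st.py .547 .233 .021 -6.2
```

```text
t 3.28 tcp [0.5481 0.2291 0.0937] x [ 0.994 -0.112  0.002] z [ 0.002  0.    -1.   ] F [ 0.46 -0.41  0.12] gap 0.0423 q [-0.14  0.48 -0.4   1.76  0.23  0.94 -2.32]
yaw -6.45 pitch(x up) 0.12
slide to tgt mm [-1.7 -3.7 72.7]
twist to tgt deg [-0.02 -0.12 -0.25]
```

>>> jog_arm:
  increments:
    - {"slide": [-0.001, -0.003, 0.006], "twist": [0, 0, -0.2], "grip": -0.1}
    - {"slide": [-0.001, -0.002, 0.006], "twist": [0, 0, 0], "grip": -0.1}
    - {"slide": [0, 0, 0.008], "twist": [0, 0, 0], "grip": -0.1}
    - {"slide": [0, 0, 0], "twist": [0, 0, 0], "grip": -0.1}
    - {"slide": [0, 0, 0], "twist": [0, 0, 0], "grip": -0.1}

```text
clock: 3.7
eef_pos: [0.5467, 0.2354, 0.0722]
orientation: [-3.136, 0.17, -0.004]
force: [0.1, -0.2, 0.2]
finger_gap: 0.0423
```

```bash
python3 st.py .547 .233 .021 -6.2
python3 - <<'E'
from plant import snapshot
import cv2,numpy as np
a=[]
for n,(x,y,w,h) in dict(side=(205,180,120,120)).items():
    a.append(cv2.resize(snapshot(n)["frame"][y:y+h,x:x+w],(600,600),interpolation=2))
cv2.imwrite("pics/p2.png",np.hstack(a))
E
```

```text
t 3.7 tcp [0.5467 0.2354 0.0722] x [ 0.994 -0.108  0.003] z [ 0.003  0.001 -1.   ] F [ 0.09 -0.19  0.2 ] gap 0.0423 q [-0.15  0.51 -0.4   1.77  0.24  0.9  -2.34]
yaw -6.19 pitch(x up) 0.16
slide to tgt mm [ 0.5  2.4 51.2]
twist to tgt deg [-0.05 -0.16  0.01]
```

View pics/p2.png

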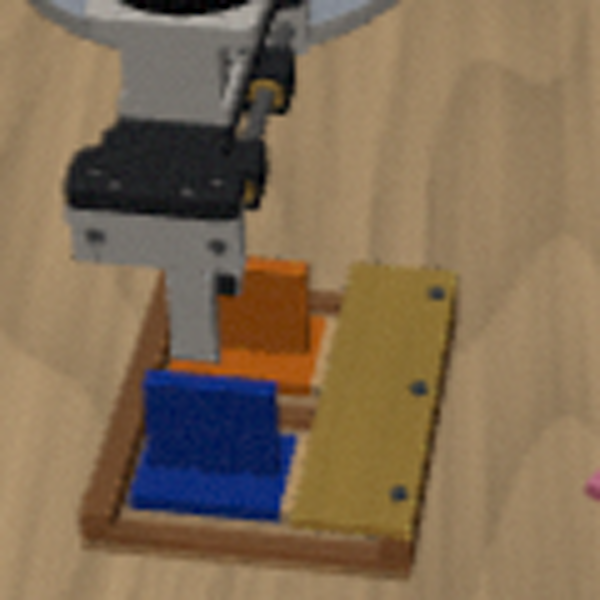

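Run:
```python
from h import *
m=lambda P:((proj("side",P)-[205,180])*5).round(0).tolist()
a=np.radians(-6.2); j=np.array([-np.sin(a),np.cos(a),0])
T=np.array([.5467,.2354,.0722])
print("tcp",m(T),"near",m(T+.021*j),m(T+.035*j),"far",m(T-.021*j),m(T-.035*j))
print("fin top",m([.547,.233,.066]))
```

```text
tcp [[209.0, 372.0]] near [[199.0, 404.0]] [[193.0, 426.0]] far [[218.0, 342.0]] [[224.0, 322.0]]
fin top [[209.0, 379.0]]
```

Run:
```python
from h import *
a=np.radians(25.9); j=np.array([-np.sin(a),np.cos(a),0]); T=np.array([.27265,-.56194,.17695])
print(proj("side",[T,T+.047*j,T-.047*j,T+.06*j,T-.06*j]).round(1).tolist(),proj("top",[T]))
f=cv2.resize(S["side"]["frame"][0:90,320:400],None,fx=7,fy=7,interpolation=2); cv2.imwrite("pics/g0.png",f)
from plant import snapshot
cv2.imwrite("pics/s2.png",snapshot("side")["frame"])
```

```text
[[345.8, 76.8], [352.9, 81.6], [339.0, 72.2], [354.9, 83.0], [337.2, 71.0]] [[567.06574247 290.66057735]]
```

View pics/g0.png

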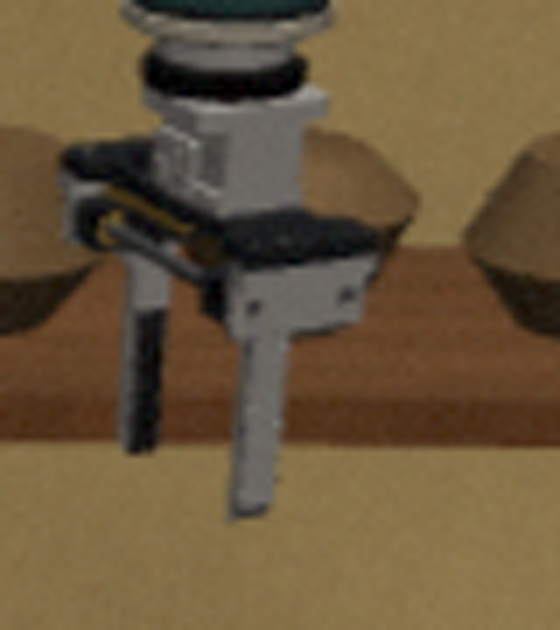

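View pics/s2.png

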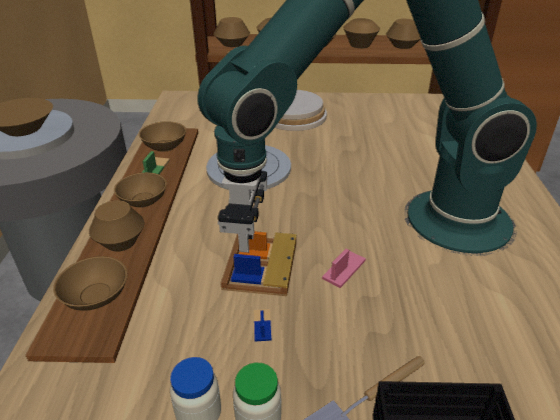

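Run:
```python
from h import *
from plant import r
print(r.pinch_z,[a for a in dir(r) if a[0]!="_"])
print(proj("side",[[0,0,0],[0.1,0,0],[-.1,0,0],[0,.1,0],[0,-.1,0]]).round(0).tolist())
M=cv2.Rodrigues(S["side"]["rvec"])[0]
print(proj("top",[[0,0,0],[.5467,.2354,.0722]]).round(0).tolist())
f=cv2.imread("pics/s2.png")[160:270,200:300]; cv2.imwrite("pics/s2c.png",cv2.resize(f,None,fx=5.4,fy=5.4,interpolation=2))
```

```text
0.0188 ['IKError', 'pinch_z', 'sign_off']
[[458.0, 219.0], [421.0, 219.0], [495.0, 220.0], [468.0, 243.0], [449.0, 198.0]]
[[305.0, 396.0], [212.0, 179.0]]
```

View pics/s2c.png

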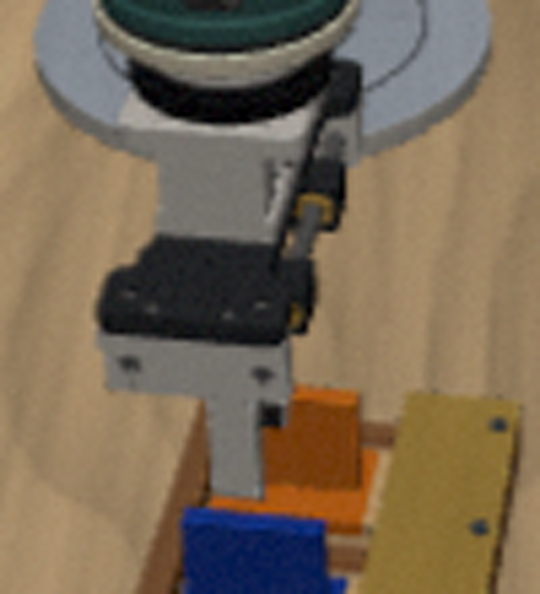

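The picture shows the near finger's tip at about (244,252). That is roughly 9 px (about 28 mm) higher than the reported TCP projects, and the start image has the same offset. I'll go down in small steps, straddling the fin, and check with pictures and force.

>>> jog_arm:
  increments:
    - {"slide": [0, 0.002, 0.006], "twist": [0, 0, 0], "grip": -0.1}
    - {"slide": [0, 0, 0.007], "twist": [0, 0, 0], "grip": -0.1}
    - {"slide": [0, 0, 0.007], "twist": [0, 0, 0], "grip": -0.1}
    - {"slide": [0, 0, 0], "twist": [0, 0, 0], "grip": -0.1}
    - {"slide": [0, 0, 0], "twist": [0, 0, 0], "grip": -0.1}

```text
clock: 4.22
eef_pos: [0.5469, 0.2327, 0.0505]
orientation: [-3.136, 0.171, -0.006]
force: [0.4, 0.8, -0.3]
finger_gap: 0.042
```

```bash
cat > pic.py <<'E'
import sys,cv2
from plant import snapshot
nm=sys.argv[1]; x,y,w,h=[int(v) for v in sys.argv[2:6]]
f=snapshot("side" if len(sys.argv)<7 else sys.argv[6])["frame"][y:y+h,x:x+w]; k=min(800/w,600/h)
cv2.imwrite(f"pics/{nm}.png",cv2.resize(f,None,fx=k,fy=k,interpolation=2)); print("k",k)
E
python3 st.py .547 .233 .021 -6.2; python3 pic.py p3 210 200 100 100
```

```text
t 4.22 tcp [0.5469 0.2327 0.0505] x [ 0.994 -0.109  0.003] z [ 0.004  0.001 -1.   ] F [ 0.39  0.77 -0.3 ] gap 0.042 q [-0.16  0.54 -0.39  1.79  0.26  0.86 -2.34]
yaw -6.23 pitch(x up) 0.2
slide to tgt mm [-0.  -0.3 29.5]
twist to tgt deg [-0.06 -0.2  -0.03]
k 6.0
```

View pics/p3.png

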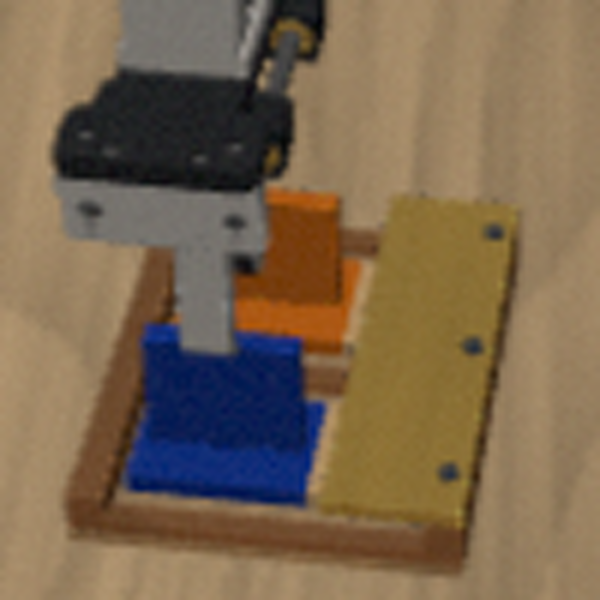

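Run:
```python
from h import *
s=S["side"];M=cv2.Rodrigues(s["rvec"])[0]; c=-M.T@np.ravel(s["tvec"])
d=M.T@np.linalg.inv(s["camera_matrix"])@[244.2,258.4,1]
for y in(.2327,.2537,.2587,.2662):print(c+d*(y-c[1])/d[1])
```

```text
[0.55329671 0.2327     0.05783529]
[0.55038293 0.2537     0.07699502]
[0.54968917 0.2587     0.08155686]
[0.54864853 0.2662     0.08839962]
```

>>> jog_arm:
  increments:
    - {"slide": [0, 0, 0.007], "twist": [0, 0, 0], "grip": -0.1}
    - {"slide": [0, 0, 0.007], "twist": [0, 0, 0], "grip": -0.1}
    - {"slide": [0, 0, 0.007], "twist": [0, 0, 0], "grip": -0.1}
    - {"slide": [0, 0, 0.006], "twist": [0, 0, 0], "grip": -0.1}
    - {"slide": [0, 0, 0], "twist": [0, 0, 0], "grip": -0.1}
    - {"slide": [0, 0, 0], "twist": [0, 0, 0], "grip": -0.1}

```text
clock: 4.77
eef_pos: [0.5469, 0.2328, 0.0204]
orientation: [-3.136, 0.171, -0.005]
force: [-0.2, 0.7, 0.7]
finger_gap: 0.0421
```

```bash
python3 st.py .547 .233 .021 -6.2; python3 pic.py p4 210 200 100 100
```

```text
t 4.77 tcp [0.5469 0.2328 0.0204] x [ 0.994 -0.109  0.003] z [ 0.003  0.001 -1.   ] F [-0.22  0.72  0.71] gap 0.0421 q [-0.17  0.58 -0.37  1.8   0.28  0.81 -2.36]
yaw -6.23 pitch(x up) 0.19
slide to tgt mm [ 0.1 -0.2 -0.6]
twist to tgt deg [-0.05 -0.19 -0.03]
k 6.0
```

View pics/p4.png

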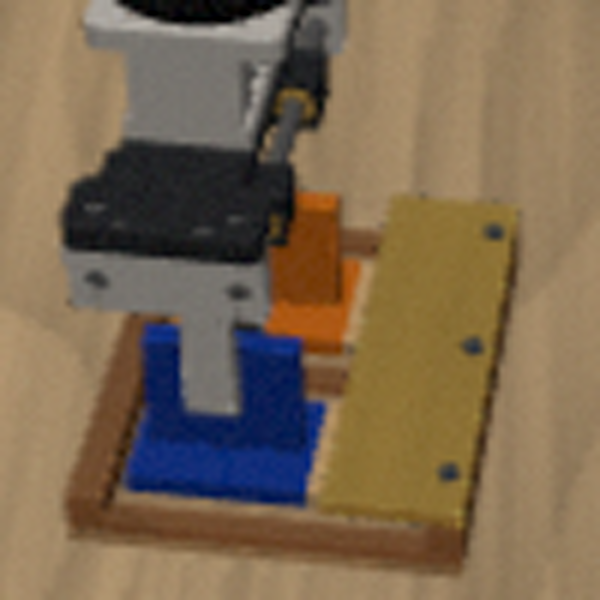

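>>> jog_arm:
  increments:
    - {"slide": [0, 0, 0], "twist": [0, 0, 0], "grip": -0.66}
    - {"slide": [0, 0, 0], "twist": [0, 0, 0], "grip": -0.66}
    - {"slide": [0, 0, 0], "twist": [0, 0, 0], "grip": -0.66}
    - {"slide": [0, 0, 0], "twist": [0, 0, 0], "grip": -0.66}
  force: 10

```text
clock: 5.15
eef_pos: [0.5472, 0.233, 0.0212]
orientation: [-3.136, 0.171, -0.007]
force: [0.3, -0.6, -1.5]
finger_gap: 0.0193
```

```bash
python3 st.py .547 .233 .021 -6.2; python3 pic.py p5 210 200 100 100
```

```text
t 5.15 tcp [0.5472 0.233  0.0212] x [ 0.994 -0.108  0.004] z [ 0.004  0.001 -1.   ] F [ 0.26 -0.63 -1.46] gap 0.0193 q [-0.17  0.58 -0.37  1.8   0.28  0.81 -2.36]
yaw -6.23 pitch(x up) 0.23
slide to tgt mm [-0.2  0.   0.2]
twist to tgt deg [-0.08 -0.23 -0.03]
k 6.0
```

View pics/p5.png

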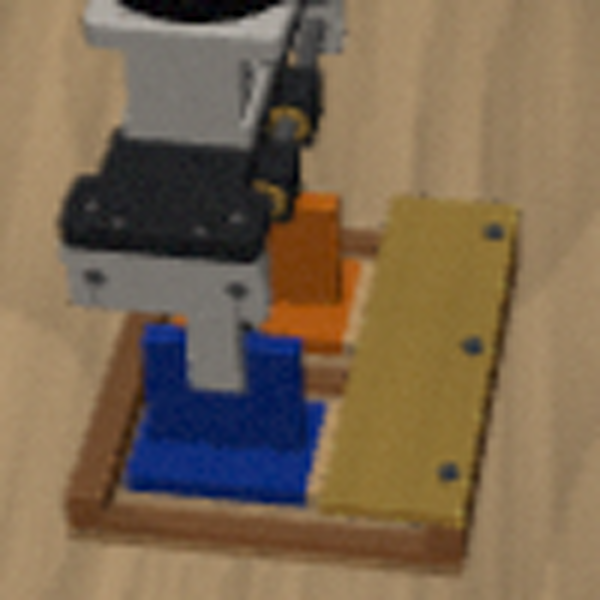

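>>> jog_arm:
  increments:
    - {"slide": [0, 0, 0.004], "twist": [0, 0, 0], "grip": -0.66}
    - {"slide": [0, 0, 0.002], "twist": [0, 0, 0], "grip": -0.66}
    - {"slide": [0, 0, 0], "twist": [0, 0, 0], "grip": -0.66}
    - {"slide": [0, 0, 0], "twist": [0, 0, 0], "grip": -0.66}
  force: 10

```text
clock: 5.53
eef_pos: [0.5475, 0.2329, 0.0148]
orientation: [-3.136, 0.171, -0.007]
force: [0.3, -0.0, -0.0]
finger_gap: 0.0158
```

```bash
python3 st.py .547 .233 .021 -6.2; python3 pic.py p6 225 235 60 60
```

```text
t 5.53 tcp [0.5475 0.2329 0.0148] x [ 0.994 -0.109  0.005] z [ 0.005  0.001 -1.   ] F [ 0.28 -0.   -0.04] gap 0.0158 q [-0.17  0.59 -0.37  1.8   0.29  0.8  -2.37]
yaw -6.24 pitch(x up) 0.27
slide to tgt mm [-0.5 -0.  -6.2]
twist to tgt deg [-0.09 -0.27 -0.04]
k 10.0
```

View pics/p6.png

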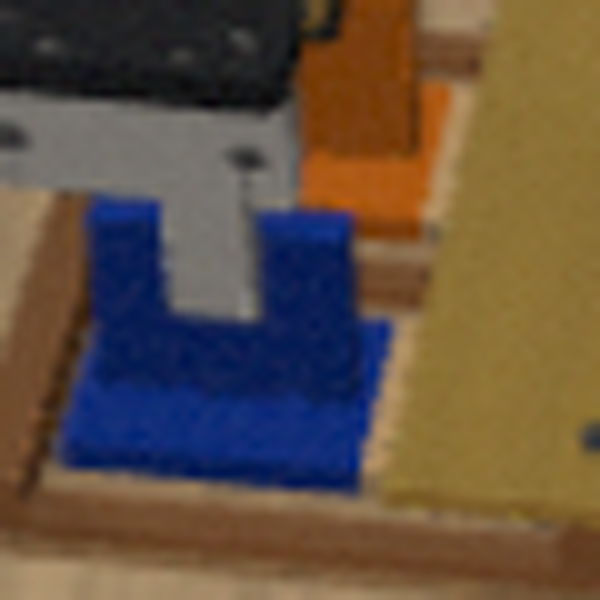

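Run:
```python
from h import *
s=S["side"];M=cv2.Rodrigues(s["rvec"])[0]; c=-M.T@np.ravel(s["tvec"])
def zat(uv,y):
    d=M.T@np.linalg.inv(s["camera_matrix"])@[*uv,1]; return (c+d*(y-c[1])/d[1]).round(4)
print("p3 body", zat((210+150/6,200+240/6),.321),"expect z .1475")
print("p6 body", zat((225+15,235+19),.321),"expect", .0148+.097)
print("p6 tip", zat((225+21,235+31.7),.241),zat((225+21,235+31.7),.2535),"expect .0148")
```

```text
p3 body [0.5567 0.321  0.1865] expect z .1475
p6 body [0.5489 0.321  0.1501] expect 0.11180000000000001
p6 tip [0.5493 0.241  0.0402] [0.5476 0.2535 0.052 ] expect .0148
```

The body and the fingers both show about +37 mm against the reported z, which is twice pinch_z. So I'll keep going down in small guarded steps.

>>> jog_arm:
  increments:
    - {"slide": [0, 0, 0.003], "twist": [0, 0, 0], "grip": -0.6}
    - {"slide": [0, 0, 0.003], "twist": [0, 0, 0], "grip": -0.6}
    - {"slide": [0, 0, 0], "twist": [0, 0, 0], "grip": -0.6}
  force: 10

```text
clock: 5.83
eef_pos: [0.5476, 0.233, 0.0084]
orientation: [-3.136, 0.171, -0.008]
force: [0.3, 0.4, -0.0]
finger_gap: 0.0189
```

There is no contact although the reported tip is below the foot's top face, so the camera is right about the offset.

>>> jog_arm:
  increments:
    - {"slide": [0, 0, 0.004], "twist": [0, 0, 0], "grip": -0.6}
    - {"slide": [0, 0, 0.004], "twist": [0, 0, 0], "grip": -0.6}
    - {"slide": [0, 0, 0.003], "twist": [0, 0, 0], "grip": -0.6}
    - {"slide": [0, 0, 0], "twist": [0, 0, 0], "grip": -0.6}
    - {"slide": [0, 0, 0], "twist": [0, 0, 0], "grip": -0.6}

```text
clock: 6.25
eef_pos: [0.5473, 0.2329, -0.0044]
orientation: [-3.136, 0.171, -0.007]
force: [0.4, -0.5, 0.2]
finger_gap: 0.0192
```

```bash
python3 st.py .547 .233 -.016 -6.2; python3 pic.py p7 225 235 60 60
```

```text
t 6.25 tcp [ 0.5473  0.2329 -0.0044] x [ 0.994 -0.109  0.004] z [ 0.004  0.001 -1.   ] F [ 0.37 -0.52  0.19] gap 0.0192 q [-0.18  0.62 -0.36  1.81  0.3   0.76 -2.38]
yaw -6.23 pitch(x up) 0.24
slide to tgt mm [-0.4 -0.  11.6]
twist to tgt deg [-0.07 -0.24 -0.03]
k 10.0
```

View pics/p7.png

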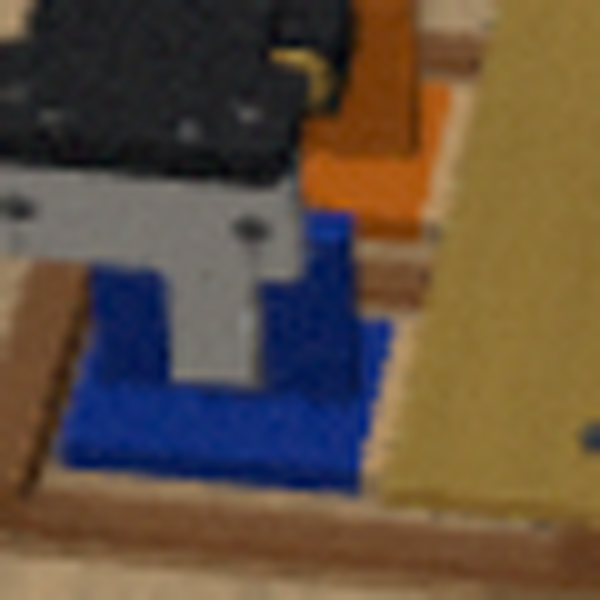

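>>> jog_arm:
  increments:
    - {"slide": [0, 0, 0.004], "twist": [0, 0, 0], "grip": -0.6}
    - {"slide": [0, 0, 0.0025], "twist": [0, 0, 0], "grip": -0.6}
    - {"slide": [0, 0, 0], "twist": [0, 0, 0], "grip": -0.6}
    - {"slide": [0, 0, 0], "twist": [0, 0, 0], "grip": -1}
    - {"slide": [0, 0, 0], "twist": [0, 0, 0], "grip": -1}
    - {"slide": [0, 0, 0], "twist": [0, 0, 0], "grip": -1}
    - {"slide": [0, 0, 0], "twist": [0, 0, 0], "grip": -1}
    - {"slide": [0, 0, 0], "twist": [0, 0, 0], "grip": -1}
  force: 30

```text
clock: 6.97
eef_pos: [0.5475, 0.2329, -0.0114]
orientation: [-3.136, 0.171, -0.007]
force: [0.8, -0.2, -1.6]
finger_gap: 0.0102
```

```bash
python3 st.py .547 .233 -.016 -6.2; python3 pic.py p8 225 235 60 60
```

```text
t 6.97 tcp [ 0.5475  0.2329 -0.0114] x [ 0.994 -0.109  0.004] z [ 0.005  0.001 -1.   ] F [ 0.78 -0.22 -1.59] gap 0.0102 q [-0.18  0.63 -0.35  1.81  0.3   0.75 -2.38]
yaw -6.24 pitch(x up) 0.25
slide to tgt mm [-0.5 -0.   4.6]
twist to tgt deg [-0.08 -0.25 -0.04]
k 10.0
```

View pics/p8.png

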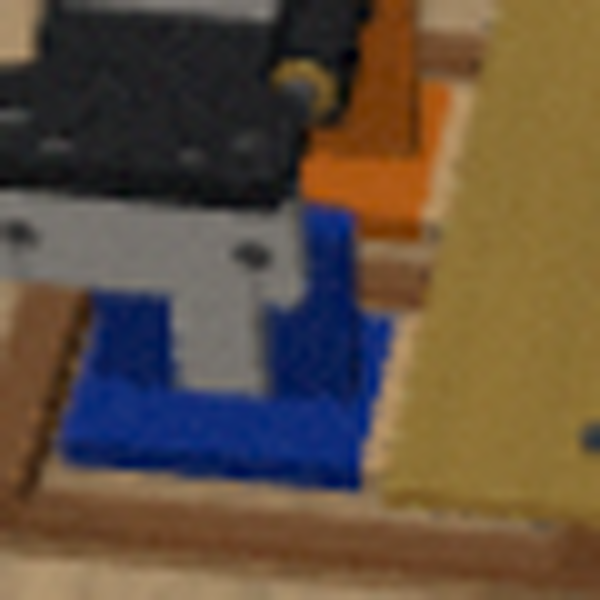

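The grip holds with a gap of 10.2 mm. Now I'll tip about the hooked end in small rows.

>>> jog_arm:
  increments:
    - {"slide": [0.0007, 0, -0.0035], "twist": [0, 2, 0], "grip": -1}
    - {"slide": [0.0007, 0, -0.003], "twist": [0, 2, 0], "grip": -1}
    - {"slide": [0.0007, 0, -0.003], "twist": [0, 2, 0], "grip": -1}
    - {"slide": [0, 0, 0], "twist": [0, 0, 0], "grip": -1}
    - {"slide": [0, 0, 0], "twist": [0, 0, 0], "grip": -1}

```text
clock: 7.43
eef_pos: [0.5492, 0.2323, -0.0017]
orientation: [3.128, -0.172, 0.175]
force: [0.5, 0.3, -2.2]
finger_gap: 0.0102
```

```bash
cat > pv.py <<'E'
import numpy as np, json
from plant import readout
from scipy.spatial.transform import Rotation as R
o=readout.get_obs(); m=R.from_rotvec(o["orientation"]).as_matrix(); p=o["eef_pos"]
m0=R.from_rotvec([-3.136,.171,-.007]).as_matrix(); p0=np.array([.5475,.2329,-.0114])
# shift of foot points vs grasp moment, along tile x / y / up
for nm,q in(("rear low",[-.08,0,-.0174]),("front low",[.035,0,-.0174]),("keeper edge top",[-.044,0,-.0254])):
    d=(p+m@q)-(p0+m0@q); ax=np.array([m0[0,0],m0[1,0],0]); ay=np.array([-ax[1],ax[0],0])
    print(nm,"dx dy dz mm",(np.array([d@ax,d@ay,d[2]])*1e3).round(1))
print("F",o["force"].round(1),"T",o["wrist_torque"].round(2),"pitch",np.degrees(np.arcsin(m[2,0])).round(2),"tcp",p.round(4),"t",round(o["clock"],2),"gap",round(o["finger_gap"],4))
E
python3 pv.py
```

```text
rear low dx dy dz mm [ 0.4 -0.3  1. ]
front low dx dy dz mm [-0.3 -0.4 13.3]
keeper edge top dx dy dz mm [-0.6 -0.3  4.8]
F [ 0.5  0.3 -2.2] T [ 0.04  0.12 -0.04] pitch 6.4 tcp [ 0.5492  0.2323 -0.0017] t 7.43 gap 0.0102
```

>>> jog_arm:
  increments:
    - {"slide": [0.0009, 0, -0.003], "twist": [0, 2, 0], "grip": -1}
    - {"slide": [0.0009, 0, -0.003], "twist": [0, 2, 0], "grip": -1}
    - {"slide": [0.0009, 0, -0.003], "twist": [0, 2, 0], "grip": -1}
    - {"slide": [0.0009, 0, -0.003], "twist": [0, 1.8, 0], "grip": -1}
    - {"slide": [0, 0, 0], "twist": [0, 0, 0], "grip": -1}
    - {"slide": [0, 0, 0], "twist": [0, 0, 0], "grip": -1}

```text
clock: 7.93
eef_pos: [0.5523, 0.2309, 0.01]
orientation: [3.099, -0.174, 0.384]
force: [-0.5, -0.4, -1.8]
finger_gap: 0.0098
```

```bash
python3 pv.py;  python3 pic.py p9 220 225 70 70
```

```text
rear low dx dy dz mm [ 3.2 -1.1  1.7]
front low dx dy dz mm [-0.3 -1.5 29.3]
keeper edge top dx dy dz mm [ 0.2 -1.2 10.1]
F [-0.5 -0.4 -1.8] T [ 0.06  0.3  -0.03] pitch 14.13 tcp [0.5523 0.2309 0.01  ] t 7.93 gap 0.0098
k 8.571428571428571
```

View pics/p9.png

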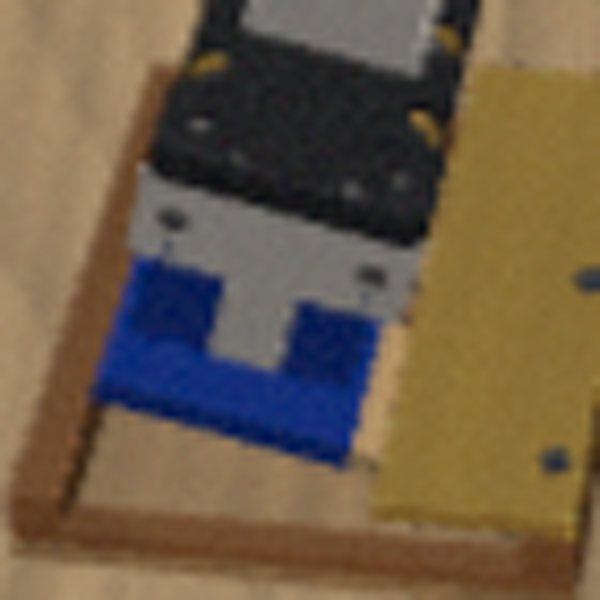

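The picture shows the lip end raised clear of the lip at 14.1°, with the forces small. I'll draw it out along its own axis.

>>> jog_arm:
  increments:
    - {"slide": [0.004, -0.0005, 0], "twist": [0, 0, 0], "grip": -1}
    - {"slide": [0.005, -0.0003, 0], "twist": [0, 0, 0], "grip": -1}
    - {"slide": [0.005, 0, 0], "twist": [0, 0, 0], "grip": -1}
    - {"slide": [0.005, 0, 0], "twist": [0, 0, 0], "grip": -1}

```text
clock: 8.32
eef_pos: [0.5727, 0.229, 0.0141]
orientation: [3.1, -0.177, 0.378]
force: [-0.2, -0.3, -1.6]
finger_gap: 0.0097
```

```bash
python3 pv.py
```

```text
rear low dx dy dz mm [23.7 -0.7  6.1]
front low dx dy dz mm [20.3 -1.3 33.2]
keeper edge top dx dy dz mm [20.8 -0.9 14.4]
F [-0.2 -0.3 -1.6] T [ 0.11  0.34 -0.01] pitch 13.9 tcp [0.5727 0.229  0.0141] t 8.32 gap 0.0097
```

>>> jog_arm:
  increments:
    - {"slide": [0.006, 0, 0], "twist": [0, 0, 0], "grip": -1}
    - {"slide": [0.006, 0, 0], "twist": [0, 0, 0], "grip": -1}
    - {"slide": [0.006, 0, 0], "twist": [0, 0, 0], "grip": -1}
    - {"slide": [0.006, 0, 0], "twist": [0, 0, 0], "grip": -1}
    - {"slide": [0.006, 0, 0], "twist": [0, 0, 0], "grip": -1}
    - {"slide": [0, 0, 0], "twist": [0, 0, 0], "grip": -1}

```text
clock: 8.82
eef_pos: [0.6072, 0.2239, 0.0223]
orientation: [3.1, -0.181, 0.378]
force: [-0.5, -0.2, -2.6]
finger_gap: 0.0098
```

```bash
python3 pv.py;  python3 pic.py p10 210 215 90 80
```

```text
rear low dx dy dz mm [58.5 -1.8 14.3]
front low dx dy dz mm [55.2 -2.7 41.5]
keeper edge top dx dy dz mm [55.6 -2.1 22.6]
F [-0.5 -0.2 -2.6] T [ 0.14  0.35 -0.03] pitch 13.91 tcp [0.6072 0.2239 0.0223] t 8.82 gap 0.0098
k 7.5
```

View pics/p10.png

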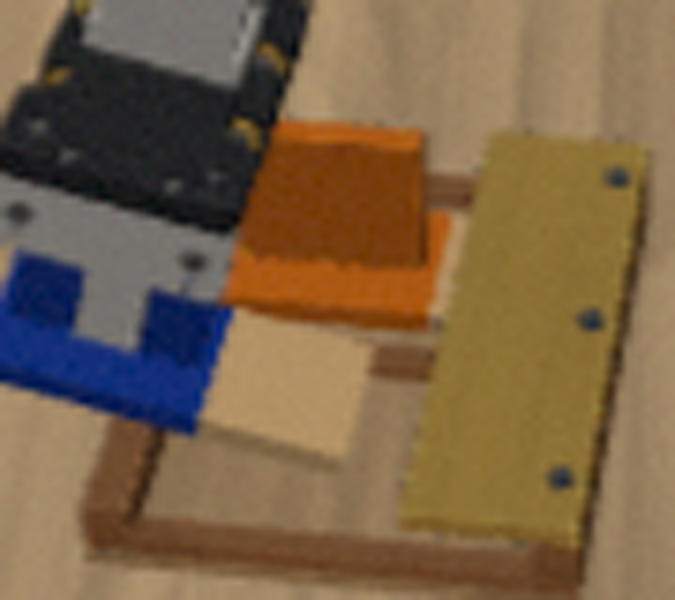

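The picture shows the bare end fully out from under the keeper. I'll raise it straight up, then level it.

>>> jog_arm:
  increments:
    - {"slide": [0.002, 0, -0.008], "twist": [0, 0, 0], "grip": -1}
    - {"slide": [0.003, 0, -0.012], "twist": [0, 0, 0], "grip": -1}
    - {"slide": [0.004, 0, -0.016], "twist": [0, 0, 0], "grip": -1}
    - {"slide": [0.004, 0, -0.016], "twist": [0, 0, 0], "grip": -1}
    - {"slide": [0.004, 0, -0.016], "twist": [0, 0, 0], "grip": -1}
    - {"slide": [0.004, 0, -0.016], "twist": [0, -1, 0], "grip": -1}
    - {"slide": [0.003, 0, -0.012], "twist": [0, -2, 0], "grip": -1}
    - {"slide": [0.002, 0, -0.01], "twist": [0, -2, 0], "grip": -1}
    - {"slide": [0, 0, 0], "twist": [0, -2, 0], "grip": -1}
    - {"slide": [0, 0, 0], "twist": [0, -2, 0], "grip": -1}
    - {"slide": [0, 0, 0], "twist": [0, -2, 0], "grip": -1}
    - {"slide": [0, 0, 0], "twist": [0, -2, 0], "grip": -1}
    - {"slide": [0, 0, 0], "twist": [0, 0, 0], "grip": -1}
    - {"slide": [0, 0, 0], "twist": [0, 0, 0], "grip": -1}

```text
clock: 10.03
eef_pos: [0.602, 0.2285, 0.1528]
orientation: [-3.132, 0.165, -0.016]
force: [0.1, 0.2, -1.7]
finger_gap: 0.0103
```

```bash
python3 pv.py; python3 st.py .577 -.183 .12 -6.2 0
```

```text
rear low dx dy dz mm [ 54.5   1.1 163.8]
front low dx dy dz mm [ 54.5   1.6 164.4]
keeper edge top dx dy dz mm [ 54.5   1.2 164. ]
F [ 0.1  0.2 -1.7] T [ 0.04  0.06 -0.03] pitch 0.57 tcp [0.602  0.2285 0.1528] t 10.03 gap 0.0103
t 10.03 tcp [0.602  0.2285 0.1528] x [ 0.994 -0.105  0.01 ] z [ 0.01   0.005 -1.   ] F [ 0.05  0.18 -1.75] gap 0.0103 q [-0.14  0.49 -0.36  1.59  0.19  1.08 -2.23]
yaw -6.02 pitch(x up) 0.57
slide to tgt mm [ 18.  412.   30.5]
twist to tgt deg [-0.35 -0.57  0.18]
```

>>> jog_arm:
  increments:
    - {"slide": [0.002, 0.015, 0], "twist": [0, -0.3, 0], "grip": -1}
    - {"slide": [0.002, 0.03, 0], "twist": [0, -0.3, 0], "grip": -1}
    - {"slide": [0.002, 0.035, 0], "twist": [0, 0, 0], "grip": -1}
    - {"slide": [0.002, 0.035, 0], "twist": [0, 0, 0], "grip": -1}
    - {"slide": [0.002, 0.035, 0], "twist": [0, 0, 0], "grip": -1}
    - {"slide": [0.002, 0.035, 0], "twist": [0, 0, 0], "grip": -1}
    - {"slide": [0.002, 0.035, 0], "twist": [0, 0, 0], "grip": -1}
    - {"slide": [0.002, 0.035, 0], "twist": [0, 0, 0], "grip": -1}
    - {"slide": [0.002, 0.035, 0], "twist": [0, 0, 0], "grip": -1}
    - {"slide": [0.002, 0.03, 0], "twist": [0, 0, 0], "grip": -1}
    - {"slide": [0.002, 0.02, 0], "twist": [0, 0, 0], "grip": -1}
    - {"slide": [0.002, 0.01, 0], "twist": [0, 0, 0], "grip": -1}
    - {"slide": [0, 0, 0], "twist": [0, 0, 0], "grip": -1}
    - {"slide": [0, 0, 0], "twist": [0, 0, 0], "grip": -1}

```text
clock: 11.2
eef_pos: [0.5845, -0.1297, 0.1574]
orientation: [-3.136, 0.141, -0.027]
force: [-0.3, 1.4, -1.9]
finger_gap: 0.0097
```

```bash
python3 st.py .588 -.183 .06 -6.2 0;  python3 pic.py p11 170 60 140 120
```

```text
t 11.2 tcp [ 0.5845 -0.1297  0.1574] x [ 0.996 -0.09   0.017] z [ 0.017  0.002 -1.   ] F [-0.33  1.4  -1.91] gap 0.0097 q [ 0.38  0.39 -0.27  1.71  0.12  1.04 -1.59]
yaw -5.16 pitch(x up) 0.98
slide to tgt mm [ 6.6 53.  97.3]
twist to tgt deg [-0.2  -0.97  1.04]
k 5.0
```

View pics/p11.png

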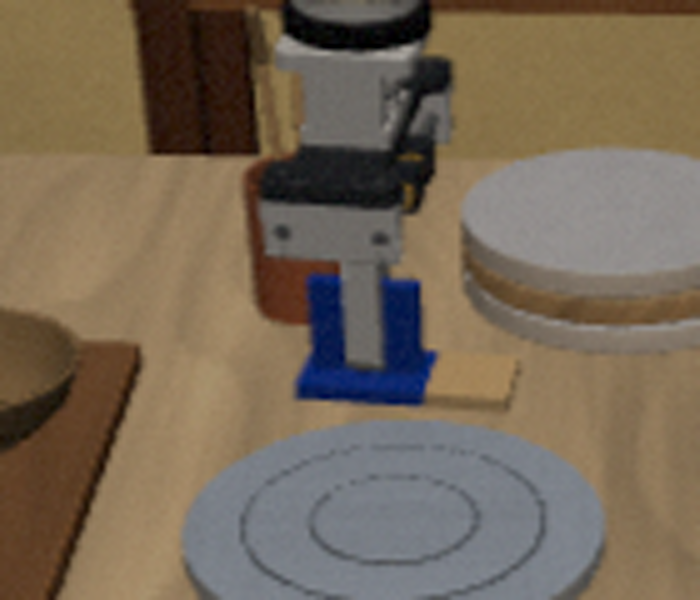

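The tile hangs level, with its foot at about (252,138), near the turntable. I'll centre it and go down.

>>> jog_arm:
  increments:
    - {"slide": [0.002, 0.015, 0.003], "twist": [0, -0.3, 0.3], "grip": -1}
    - {"slide": [0.001, 0.018, 0.008], "twist": [0, -0.3, 0.3], "grip": -1}
    - {"slide": [0.001, 0.012, 0.012], "twist": [0, -0.2, 0], "grip": -1}
    - {"slide": [0.001, 0.004, 0.012], "twist": [0, 0, 0], "grip": -1}
    - {"slide": [0, 0, 0.012], "twist": [0, 0, 0], "grip": -1}
    - {"slide": [0, 0, 0.008], "twist": [0, 0, 0], "grip": -1}
    - {"slide": [0, 0, 0.004], "twist": [0, 0, 0], "grip": -1}
    - {"slide": [0, 0, 0], "twist": [0, 0, 0], "grip": -1}
    - {"slide": [0, 0, 0], "twist": [0, 0, 0], "grip": -1}

```text
clock: 12.0
eef_pos: [0.5852, -0.175, 0.0898]
orientation: [-3.132, 0.145, 0.001]
force: [0.1, -0.6, -2.0]
finger_gap: 0.01
```

```bash
python3 st.py .588 -.183 .0376 -6.2 0;  python3 pic.py p12 200 90 100 110
```

```text
t 12.0 tcp [ 0.5852 -0.175   0.0898] x [ 0.996 -0.092 -0.001] z [-0.     0.006 -1.   ] F [ 0.14 -0.58 -2.02] gap 0.01 q [ 0.43  0.5  -0.25  1.72  0.14  0.94 -1.53]
yaw -5.29 pitch(x up) -0.05
slide to tgt mm [ 3.6  8.1 52.2]
twist to tgt deg [-0.35  0.05  0.91]
k 5.454545454545454
```

View pics/p12.png

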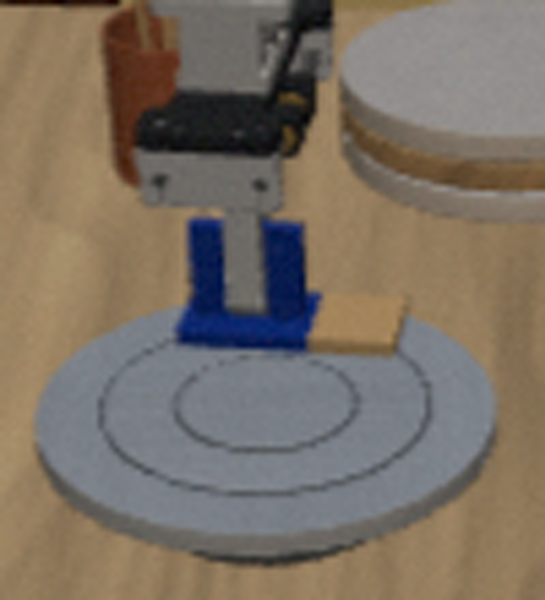

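>>> jog_arm:
  increments:
    - {"slide": [0.002, 0.004, 0.006], "twist": [-0.2, 0, 0.3], "grip": -1}
    - {"slide": [0.001, 0.003, 0.008], "twist": [-0.1, 0, 0], "grip": -1}
    - {"slide": [0, 0, 0.009], "twist": [0, 0, 0], "grip": -1}
    - {"slide": [0, 0, 0.007], "twist": [0, 0, 0], "grip": -1}
    - {"slide": [0, 0, 0.004], "twist": [0, 0, 0], "grip": -1}
    - {"slide": [0, 0, 0], "twist": [0, 0, 0], "grip": -1}
    - {"slide": [0, 0, 0], "twist": [0, 0, 0], "grip": -1}

```text
clock: 12.63
eef_pos: [0.5888, -0.1824, 0.0534]
orientation: [3.138, -0.152, 0.002]
force: [-0.3, 0.3, -1.7]
finger_gap: 0.01
```

```bash
python3 st.py .588 -.183 .0376 -6.2 0;  python3 pic.py p13 200 90 100 110
```

```text
t 12.63 tcp [ 0.5888 -0.1824  0.0534] x [ 0.995 -0.097  0.001] z [ 0.001 -0.    -1.   ] F [-0.26  0.32 -1.68] gap 0.01 q [ 0.42  0.55 -0.23  1.73  0.16  0.88 -1.54]
yaw -5.56 pitch(x up) 0.08
slide to tgt mm [-0.7  0.7 15.8]
twist to tgt deg [ 0.   -0.08  0.64]
k 5.454545454545454
```

View pics/p13.png

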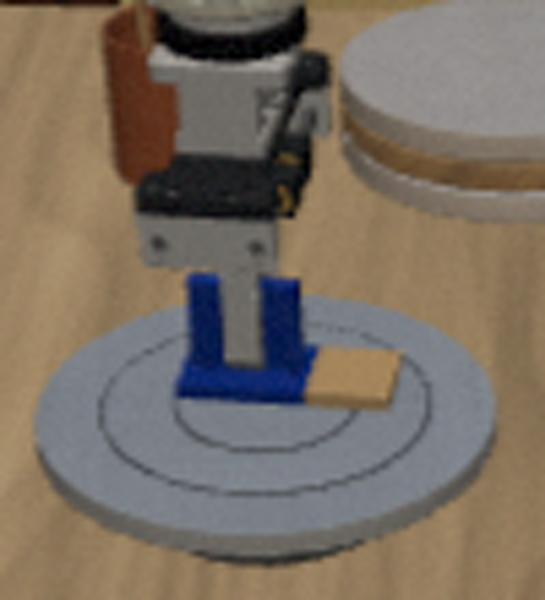

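>>> jog_arm:
  increments:
    - {"slide": [0, 0, 0.003], "twist": [0, 0, 0], "grip": -1}
    - {"slide": [0, 0, 0.003], "twist": [0, 0, 0], "grip": -1}
    - {"slide": [0, 0, 0.003], "twist": [0, 0, 0], "grip": -1}
    - {"slide": [0, 0, 0.002], "twist": [0, 0, 0], "grip": -1}
    - {"slide": [0, 0, 0], "twist": [0, 0, 0], "grip": -1}
    - {"slide": [0, 0, 0], "twist": [0, 0, 0], "grip": -1}

```text
clock: 13.18
eef_pos: [0.5893, -0.1824, 0.0422]
orientation: [3.137, -0.152, 0.005]
force: [0.3, 0.4, -2.4]
finger_gap: 0.0098
```

```bash
python3 st.py .588 -.183 .0376 -6.2 0
```

```text
t 13.18 tcp [ 0.5893 -0.1824  0.0422] x [ 0.995 -0.097  0.003] z [ 0.003 -0.001 -1.   ] F [ 0.3   0.44 -2.43] gap 0.0098 q [ 0.42  0.56 -0.23  1.74  0.16  0.86 -1.55]
yaw -5.56 pitch(x up) 0.17
slide to tgt mm [-1.3  0.7  4.6]
twist to tgt deg [ 0.02 -0.17  0.64]
```

>>> jog_arm:
  increments:
    - {"slide": [0, 0, 0.001], "twist": [0, -0.1, 0], "grip": -1}
    - {"slide": [0, 0, 0.001], "twist": [0, 0, 0], "grip": -1}
    - {"slide": [0, 0, 0.001], "twist": [0, 0, 0], "grip": -1}

```text
clock: 13.43
eef_pos: [0.5895, -0.1825, 0.0394]
orientation: [3.137, -0.152, 0.002]
force: [-0.3, -0.1, -1.7]
finger_gap: 0.01
```

>>> jog_arm:
  increments:
    - {"slide": [0, 0, 0.001], "twist": [0, 0, 0], "grip": -1}
    - {"slide": [0, 0, 0], "twist": [0, 0, 0], "grip": -1}

```text
clock: 13.6
eef_pos: [0.5895, -0.1825, 0.0381]
orientation: [3.137, -0.152, 0.002]
force: [-0.2, 0.1, -2.4]
finger_gap: 0.0102
```

>>> jog_arm:
  increments:
    - {"slide": [0, 0, 0.001], "twist": [0, 0, 0], "grip": -1}
    - {"slide": [0, 0, 0], "twist": [0, 0, 0], "grip": -1}

```text
clock: 13.77
eef_pos: [0.5897, -0.1825, 0.0378]
orientation: [3.137, -0.152, 0.003]
force: [0.3, -0.6, -1.7]
finger_gap: 0.0099
```

>>> jog_arm:
  increments:
    - {"slide": [0, 0, 0.001], "twist": [0, 0, 0], "grip": -1}
    - {"slide": [0, 0, 0], "twist": [0, 0, 0], "grip": -1}

```text
clock: 13.93
eef_pos: [0.5901, -0.1826, 0.0379]
orientation: [3.137, -0.152, 0.004]
force: [-0.5, -1.2, -2.1]
finger_gap: 0.0097
```

>>> jog_arm:
  increments:
    - {"slide": [0, 0, 0.002], "twist": [0, 0, 0], "grip": -1}
    - {"slide": [0, 0, 0.001], "twist": [0, 0, 0], "grip": -1}

```text
clock: 14.1
eef_pos: [0.591, -0.1829, 0.0372]
orientation: [3.136, -0.153, 0.007]
force: [-7.2, 2.1, 13.5]
finger_gap: 0.0098
```

```bash
python3 st.py .588 -.183 .0376 -6.2 0;  python3 pic.py p14 220 120 70 70
```

```text
t 14.1 tcp [ 0.591  -0.1829  0.0372] x [ 0.995 -0.097  0.005] z [ 0.004 -0.002 -1.   ] F [-7.21  2.14 13.53] gap 0.0098 q [ 0.42  0.57 -0.23  1.74  0.17  0.85 -1.55]
yaw -5.58 pitch(x up) 0.27
slide to tgt mm [-2.9  0.4 -0.4]
twist to tgt deg [ 0.09 -0.27  0.62]
k 8.571428571428571
```

View pics/p14.png

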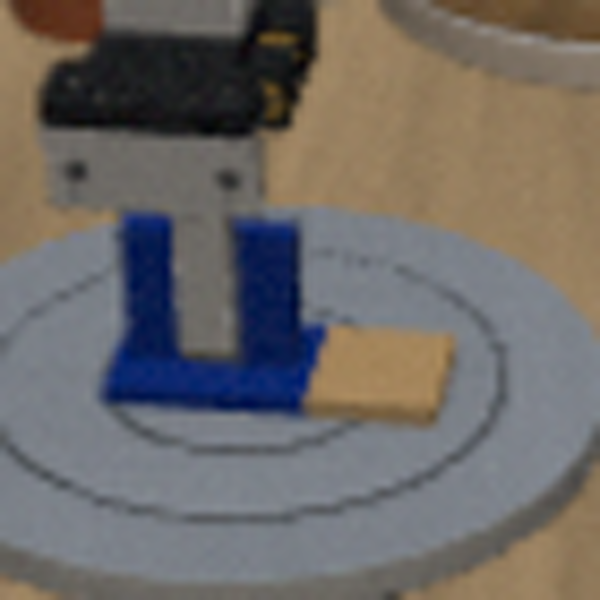

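Contact came at the expected height with about 15 N of push. I'll ease off, release, and back away upwards.

>>> jog_arm:
  increments:
    - {"slide": [-0.0005, 0, -0.0005], "twist": [0, 0, 0], "grip": -1}
    - {"slide": [0, 0, 0], "twist": [0, 0, 0], "grip": -1}
  force: 10

```text
clock: 14.32
eef_pos: [0.5907, -0.1829, 0.038]
orientation: [3.136, -0.153, 0.008]
force: [-0.1, -0.0, -2.1]
finger_gap: 0.0097
```

>>> jog_arm:
  increments:
    - {"slide": [0, 0, 0], "twist": [0, 0, 0], "grip": -0.6}
    - {"slide": [0, 0, 0], "twist": [0, 0, 0], "grip": -0.4}
    - {"slide": [0, 0, 0], "twist": [0, 0, 0], "grip": -0.2}
    - {"slide": [0, 0, 0], "twist": [0, 0, 0], "grip": -0.1}
    - {"slide": [0, 0, 0], "twist": [0, 0, 0], "grip": -0.1}

```text
clock: 14.73
eef_pos: [0.5909, -0.1829, 0.0376]
orientation: [3.136, -0.153, 0.009]
force: [-0.1, 0.5, -0.3]
finger_gap: 0.0397
```

```bash
python3 st.py .588 -.183 .0376 -6.2 0;  python3 pic.py p15 220 120 70 70
```

```text
t 14.73 tcp [ 0.5909 -0.1829  0.0376] x [ 0.995 -0.097  0.006] z [ 0.005 -0.002 -1.   ] F [-0.11  0.5  -0.27] gap 0.0397 q [ 0.42  0.57 -0.23  1.74  0.16  0.84 -1.55]
yaw -5.58 pitch(x up) 0.32
slide to tgt mm [-2.8  0.4 -0. ]
twist to tgt deg [ 0.09 -0.32  0.62]
k 8.571428571428571
```

View pics/p15.png

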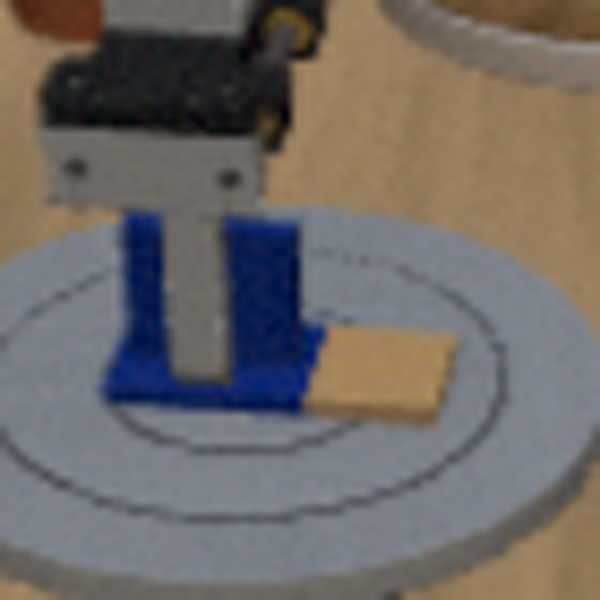

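The tile stands unmoved. Now I'll lift the gripper clear.

>>> jog_arm:
  increments:
    - {"slide": [0, 0, -0.004], "twist": [0, 0, 0], "grip": -0.1}
    - {"slide": [0, 0, -0.006], "twist": [0, 0, 0], "grip": -0.1}
    - {"slide": [0, 0, -0.01], "twist": [0, 0, 0], "grip": -0.1}
    - {"slide": [0, 0, -0.014], "twist": [0, 0, 0], "grip": -0.1}
    - {"slide": [0, 0, -0.016], "twist": [0, 0, 0], "grip": -0.1}
    - {"slide": [0, 0, -0.02], "twist": [0, 0, 0], "grip": -0.1}
    - {"slide": [0, 0, -0.02], "twist": [0, 0, 0], "grip": -0.1}
    - {"slide": [0, 0, -0.02], "twist": [0, 0, 0], "grip": -0.1}
    - {"slide": [0, 0, -0.02], "twist": [0, 0, 0], "grip": -0.1}
    - {"slide": [-0.02, 0.02, -0.01], "twist": [0, 0, 0], "grip": -0.1}
    - {"slide": [-0.03, 0.03, 0], "twist": [0, 0, 0], "grip": -0.1}
    - {"slide": [-0.03, 0.03, 0], "twist": [0, 0, 0], "grip": -0.1}
    - {"slide": [-0.03, 0.03, 0], "twist": [0, 0, 0], "grip": -0.1}
    - {"slide": [-0.02, 0.03, 0], "twist": [0, 0, 0], "grip": -0.1}
    - {"slide": [-0.01, 0.02, 0], "twist": [0, 0, 0], "grip": -0.1}
    - {"slide": [0, 0, 0], "twist": [0, 0, 0], "grip": -0.1}
    - {"slide": [0, 0, 0], "twist": [0, 0, 0], "grip": -0.1}

```text
clock: 16.2
eef_pos: [0.431, -0.3318, 0.1995]
orientation: [3.132, -0.146, 0.027]
force: [0.3, 0.2, -0.1]
finger_gap: 0.0421
```

```bash
python3 st.py;  python3 pic.py p16 190 130 120 170; python3 pic.py p17 180 100 260 140 top
```

```text
t 16.2 tcp [ 0.431  -0.3318  0.1995] x [ 0.996 -0.093  0.018] z [ 0.017 -0.007 -1.   ] F [ 0.34  0.18 -0.08] gap 0.0421 q [ 0.75  0.25 -0.17  1.8   0.04  1.08 -1.1 ]
yaw -5.33 pitch(x up) 1.01
k 3.5294117647058822
k 3.076923076923077
```

View pics/p16.png

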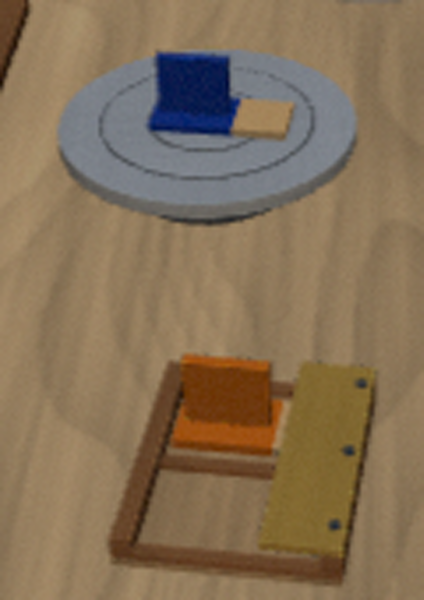

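View pics/p17.png

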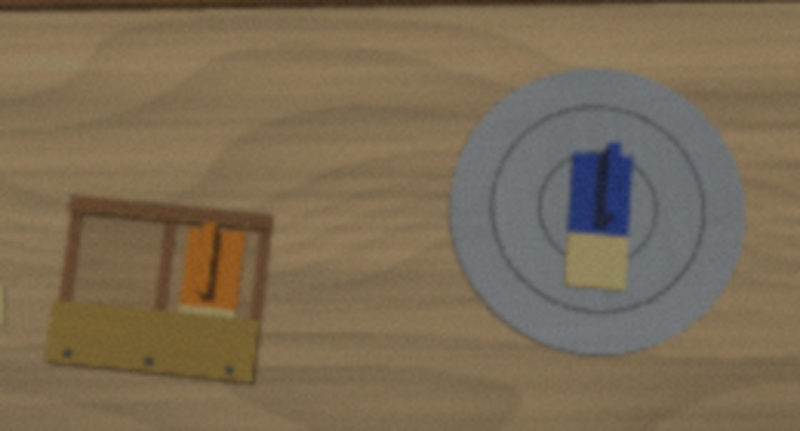

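The blue tile stands upright in the middle of the turntable: in the enlarged top view its foot is centred at about (598,220) and the disc at (598,209). The amber tile is still in its bay. I'm handing the job in.

```bash
python3 -c "
from plant import r
print(r.sign_off())"
```

```text
the job is handed in; nothing more can be done
None
```

The blue tile is standing upright on its foot in the middle of the metal turntable, and the job is handed in at about 16.3 s. I gripped it by the fin and tipped it to about 14°. I then drew it about 55 mm along its own axis out from under the keeper. I lifted and levelled it, carried it across, set it down, released it and backed the arm away.

**Last checks**
- **Placement:** the final side and top pictures show the tile upright and unmoved after release. The foot's centre is roughly 10 mm from the disc's centre, because I set the midpoint between the fin and the foot's centre over it.
- **Amber tile:** it is still in its bay.
- **Forces:** measured forces stayed under about 3 N while drawing it out. The touch-down peaked at about 15 N, which I eased off before opening.
- **Arm:** it ended clear of everything, with force near zero.

**Disagreement:** the reported tool-tip height did not match the pictures. The fingers appeared about 35 mm higher than reported. I went by the pictures and felt my way down, and touch-down came at the height I had worked out from the camera's tile pose. I did not find the cause of the offset.

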